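# Load the vial reader and hold its light shield at the mark

## Robot

A 6-joint arm with a two-finger parallel gripper is mounted at the origin on a cart in front of the work surface, level with it; the furniture and walls round the work are solid. World frame = base frame: x ahead of the robot, y to its left, z up, the work surface at z = 0. Lengths are in m, angles in rad, forces in N, time in s.
With the tool pointing down it reaches from about 0.3 to 0.775 m from the base axis. Payload 14.6 kg.
Tool frame: the origin (TCP) lies midway between the tips of the shut fingers; the grasp point (between the pads) lies 19 mm behind it; z points along the fingers, y is the line along which they close (so a half turn about z gives the same grasp; the last joint's range is limited). The gripper opens to 94 mm and grips with 3 to 60 N. Pads are 16 mm wide; open, the fingers measure 119 mm over their backs; the gripper's body (75 mm by 177 mm) begins 78 mm behind the grasp point.
Start: joints at [-1.18, 0.3, 1.521, -0, 1.321, -0.067], TCP at [0.243, -0.493, 0.168] pointing down, gripper open.
Joint ranges: [-3.03, 3.03], [-0.79, 2.21], [0.23, 2.52], [-1.04, 4.18], [0, 3.07], [-2.55, 2.55]. Speed limits (rad/s): [2.22, 2.22, 2.57, 3.14, 3.14, 3.14].

## Interface

Orientations are given as a 3x3 rotation matrix whose columns are the frame's x, y, z axes.
In Python, from workcell import manip, claw, kin, status, cams, ticket gives the robot as it stands. Calls block until the motion is done:
- manip.movep(position, orientation): joint-space move of the TCP to a pose.
- manip.move_straight(position, speed=0.15, rot=None, threshold=None): straight line of the TCP; rot=None keeps the orientation; speed is the mean speed in m/s. With threshold (N) it stops when the force on the tool has changed by that much, and returns True; else False.
- manip.move_joints(angles): joint-space move.
- claw.grip(opening, squeeze=None): finger opening in m; squeeze is the grip in N (None keeps the last); returns when the fingers have stopped.
- manip.hold(seconds).
- kin.ik(position, orientation): joint angles nearest the present ones, or None.
- status.read_state(): the state.
- cams.get_image(name): name is "scene" or "top"; returns a dict with "frame" (384x512x3 uint8, red, green, blue), "range_z" (384x512 float32, m along the optical axis (not along the pixel's ray), 0 where there is no reading), "intrinsics" (3x3 intrinsics, pixels), "R" (3x3) and "t" (3): a world point X has camera coordinates R X + t. Camera axes: x right, y down, z forward; pixel columns grow to the right and rows downward; lengths in m; the calibration is good to about 2 mm. A picture is of the moment at which its call begins.
A pose or a line that the arm cannot do raises manip.MotionError and nothing moves.
- ticket.sign_off(): hands the job in; it is judged then, once.
The state is a dict: "time_s": time; "joints": joint angles; "joint_vel": joint speeds; "joint_torque": joint torques, N m; "position": TCP position; "orientation": TCP orientation; "ft_force": force on the tool from outside, world axes, zero at the start; "torque": the same for the moment, N m; "gripper_width": finger opening in m; "finger_force": force on a finger pad.
Only numpy, scipy, OpenCV 4.12 (cv2) and the standard library are available. Lean on these libraries where they do the work, as an engineer would, in place of code of your own. Each camera call takes 0.05 s, during which the arm holds its last target. There are 200 camera calls.

## Task

Stand the two lidded specimen pots fully down in the wells of the vial reader, each in the well that matches its size, and let go of them. Then take the bar on the reader's spring-return light shield, pull the shield towards you over the pots until its pointer is level with the clip on the scale, and keep it there: finish while still holding the bar, with the pointer within the width of the clip, because the shield springs back if released. Leave the other things on the cart where they are.

Things in the scene. Friction and masses are not known exactly. Their poses are not given: they have to be found in the camera images.
- reader: Fixed vial reader: grey base plate 8 mm thick, rails (top 14 mm) on both sides, 70 mm high detector block at its back under the parked shield. Origin at table height; x axis points from the open front (wells) to the back, z up. In this frame the plate spans x +-112.5, y -118 to 95 mm; the wells stand at x -32.5, y +-37.5 mm (which is where varies).
- well_wide: White block 74 x 74 x 30 mm on the reader's base, with one round blind well 46 mm across and 22 mm deep with a small chamfer. Origin at the centre of the block's underside, which is 8 mm above the table; mouth at z = 30 mm, well floor at z = 8 mm in its frame. Axes parallel to the reader's. Takes the wide pot.
- well_narrow: The same block with a round well 32 mm across and 22 mm deep; origin, heights and axes as for well_wide. Takes the narrow pot.
- pot_wide: Loose round white specimen pot with a grey lid (fixed), 42 mm across, 60 mm high, about 60 g, standing upright on the cart. Origin at the centre of its underside, z up.
- pot_narrow: Loose round white specimen pot with a grey lid (fixed), 28 mm across, 60 mm high, about 35 g, standing upright on the cart. Origin at the centre of its underside, z up.
- light_shield (a joint): Travel (m) of the light shield, a white hood 90 mm long, 178 wide, open at front and back, roof 88 (underside) to 92 mm above the table. 0 = parked at the back; grows as it is pulled along the reader's -x (towards the robot) to a stop at 0.125. A spring pulls it back: about 2 N parked, 7 to 8 N near the mark. A pot not down in its well blocks it.
- bar_grip (a point): Middle of the steel bar on top of the shield (moves with it). The bar is round, 12 mm thick, 80 mm long along the reader's y axis, on two end posts; its axis is 125 mm above the table, 33 mm above the roof, so it can be pinched from above across the reader's x direction.
- pointer_tip (a point): Tip of the small dark pointer on the shield's right (reader -y) side, 18 mm above the table; moves with the shield, 43 mm ahead (reader -x) of the bar.
- mark_clip: Small dark steel clip 12 (x) x 14 (y) x 10 mm with a white line across its middle, fixed on the scale ledge on the reader's right side beside the pointer's path; its place along the scale varies. Origin at the centre of its underside, axes parallel to the reader's. At the mark the pointer's x in this frame is 0 (travel about 80 to 105 mm).
- lancet_pack: Bystander: small carton 31 x 47 x 72 mm, standing; origin at the centre of its underside.
- thermometer: Bystander: slim white thermometer 122 x 20 x 11 mm lying flat; origin at the centre of its underside.
- iodine_bottle: Bystander: round brown bottle 49 mm across, 122 mm high; origin at the centre of its underside.
- timer: Bystander: white kitchen-style timer 66 x 66 x 48 mm with a grey dial; origin at the centre of its underside.
- gel_jar: Bystander: small round jar 43 mm across, 60 mm high, with shoulders and a narrower lid (not a specimen pot); origin at the centre of its underside.
Things that resemble listed ones, but are neither listed nor needed, are in the scene too. What is shaped like the pot_wide but blue or green is not meant.

How it is judged:
By the outcome, as a careful person would: the job done as asked, in the order asked, and still so for the second after the job is handed in, while the arm keeps its last pose, push and grip.
It also fails if it takes over 72 s, if anything falls off the work surface, if the arm or the gripper's body presses on something with over 40 N, if the wrist force passes 120 N, or if a joint passes its speed limit or range.

## Working session

There is one attempt and no reset: what is moved stays moved. The work goes in short steps, each a Python script; the robot and the scene stay as the last script left them, time stands still between calls to the robot, and variables do not carry over. Pictures are saved under pics/ and viewed, at most 10 in all, crops included, and the job is handed in when it is done.

```bash
mkdir -p pics; ls; cat > h.py <<'E'
import numpy as np, cv2
from workcell import manip, claw, kin, status, cams, ticket
def cloud(im):
    K,R,t,d=im["intrinsics"],im["R"],im["t"],im["range_z"]
    v,u=np.indices(d.shape)
    c=np.stack([(u-K[0,2])/K[0,0]*d,(v-K[1,2])/K[1,1]*d,d],-1)
    P=(c-t)@R
    P[d<=0]=np.nan
    return P
def ray(im,u,v,z):
    K,R,t=im["intrinsics"],im["R"],im["t"]
    r=R.T@np.linalg.inv(K)@np.array([u,v,1.]); o=-R.T@t
    return o+r*(z-o[2])/r[2]
def px(im,X):
    c=im["R"]@np.asarray(X)+im["t"]; p=im["intrinsics"]@c; return p[:2]/p[2]
E
python3 - <<'E'
from h import *
import pickle
ims={n:cams.get_image(n) for n in("scene","top")}
pickle.dump(ims,open("ims0.pkl","wb"))
for n,im in ims.items():
    cv2.imwrite(f"pics/{n}0.png",cv2.resize(im["frame"][...,::-1],None,fx=1.5,fy=1.5,interpolation=cv2.INTER_CUBIC))
    print(n,-im["R"].T@im["t"],im["R"][2],im["intrinsics"][0,0],(im["range_z"]>0).mean())
print(status.read_state())
E
```

```text
pics
scene [-0.08249221  0.86876326  0.57909165] [ 0.48691346 -0.76632481 -0.41911999] 438.96764997714354 0.996002197265625
top [ 0.22555891 -0.04280237  1.39297076] [ 0.2016275   0.02435563 -0.97915941] 468.36906324813765 0.99591064453125
{'time_s': 0.1, 'joints': array([-1.17962089e+00,  3.00412417e-01,  1.52155773e+00, -1.19434969e-06,
        1.32073836e+00, -6.65764856e-02]), 'joint_vel': array([ 0.00164685, -0.00276623, -0.0025048 , -0.00106526, -0.00138393,
        0.00012298]), 'joint_torque': array([ 1.87410777e-03, -5.32638073e+01, -3.53279829e+01,  7.09787942e-02,
        2.34825670e-02, -4.48585536e-05]), 'position': array([ 0.24295508, -0.49308982,  0.16712843]), 'orientation': array([[ 8.97048147e-01,  4.41932620e-01, -4.26515077e-04],
       [ 4.41932820e-01, -8.97047557e-01,  1.03111729e-03],
       [ 7.30800567e-05, -1.11345286e-03, -9.99999377e-01]]), 'ft_force': array([ 0.86125629, -0.50073029,  0.40904969]), 'torque': array([ 0.01982953, -0.04022873, -0.0344301 ]), 'finger_force': 0.0, 'gripper_width': 0.09423652804215743}
```

View pics/scene0.png

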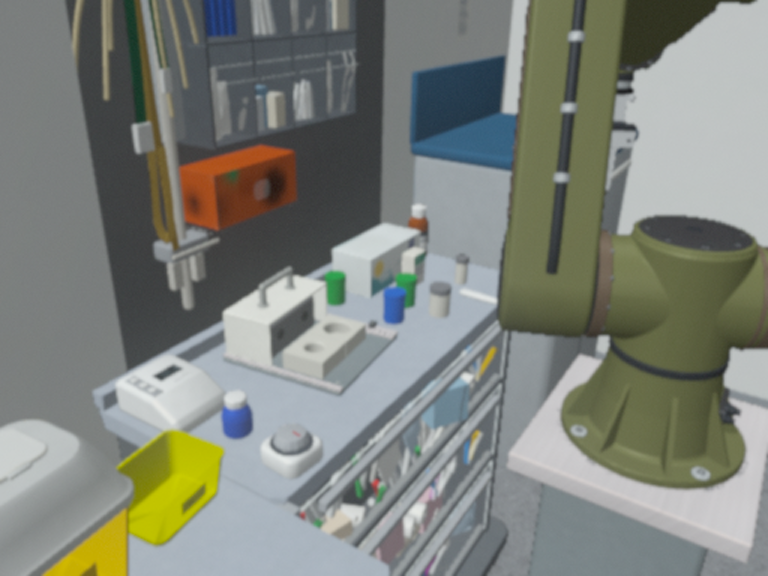

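View pics/top0.png

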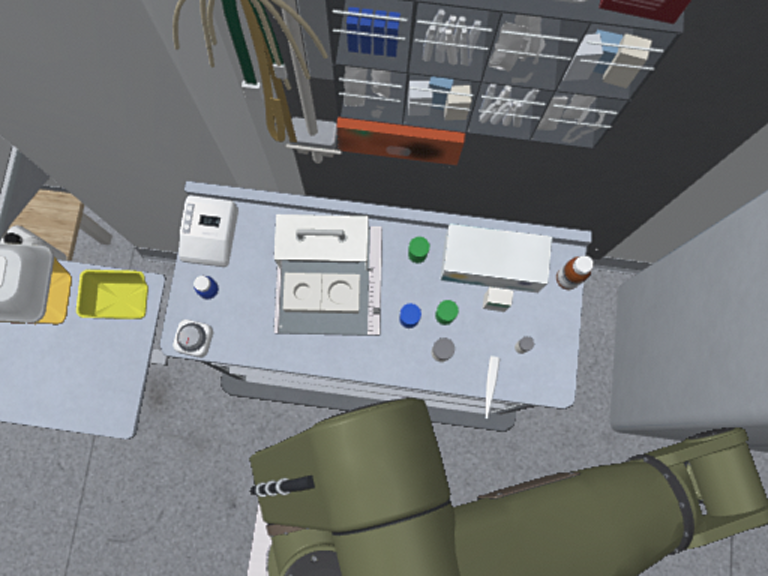

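Scene: the grey-lidded white pots are at top-picture (443,349) and (525,344), and at scene-picture (440,300) and (462,268). Look-alikes for the wide pot are blue (410,315), green (447,311) and green (419,249). The blue jar with a white lid at (205,287) is the gel jar. Of the wells, the left one (302,291) looks narrow and the right one (341,291) wide. The clip should be on the ledge at about (372,300). By the description I choose the two white pots with grey lids, and check that in a crop.

```bash
python3 - <<'E'
from h import *
import pickle
ims=pickle.load(open("ims0.pkl","rb")); im=ims["top"]; s=ims["scene"]
P=cloud(im); f=im["frame"]
def near(u,v,r,zlo,zhi,tag):
    Q=P[int(v-r):int(v+r),int(u-r):int(u+r)]; m=(Q[...,2]>zlo)&(Q[...,2]<zhi)
    q=Q[m]; vv,uu=np.nonzero(m); 
    (cx,cy),rad=cv2.minEnclosingCircle(np.stack([uu,vv],1).astype(np.float32))
    z=np.median(q[:,2]); c=ray(im,uu.mean()+int(u-r),vv.mean()+int(v-r),z)
    A=len(uu); pxm=(im["R"]@c+im["t"])[2]/im["intrinsics"][0,0]
    print(tag,c.round(4),"diam",round(2*np.sqrt(A/np.pi)*pxm,4),A)
near(443/1.5,349/1.5,14,.045,.075,"wide")
near(525/1.5,344/1.5,10,.045,.075,"narrow")
near(205/1.5,287/1.5,12,.045,.075,"gel")
near(410/1.5,315/1.5,12,.045,.075,"blue")
# block top z~.038, roof z~.092
for tag,lo,hi in(("roof",.085,.1),("blocks",.032,.044),("bar",.115,.14)):
    m=((P[...,2]>lo)&(P[...,2]<hi)).astype(np.uint8); m[:, :170]=0; m[:,255:]=0; m[:140]=0; m[225:]=0
    n,l,st,ce=cv2.connectedComponentsWithStats(m); k=1+st[1:,4].argmax(); q=P[l==k]
    r=cv2.minAreaRect((q[:,:2]*1000).astype(np.float32)); print(tag,q.mean(0).round(4),r,np.median(q[:,2]),len(q))
a=f[140:235,165:270]; b=f[205:255,270:375]
cv2.imwrite("pics/c1.png",cv2.resize(a[...,::-1],None,fx=6,fy=6,interpolation=cv2.INTER_CUBIC))
b2=s["frame"][165:225,230:330]
c=np.hstack([cv2.resize(b[...,::-1],(756,360),interpolation=cv2.INTER_CUBIC)]); d=cv2.resize(b2[...,::-1],(400,240),interpolation=cv2.INTER_CUBIC)
o=np.zeros((600,756,3),np.uint8); o[:360]=c; o[360:,:400]=d; cv2.imwrite("pics/c2.png",o)
E
```

```text
wide [ 0.4164 -0.1529  0.0595] diam 0.042 169
narrow [ 0.4469 -0.3086  0.0586] diam 0.0286 78
gel [0.4824 0.3282 0.0568] diam 0.0313 90
blue [ 0.4748 -0.0817  0.059 ] diam 0.0425 169
roof [0.594  0.107  0.0913] ((595.0281982421875, 108.14986419677734), (91.27098846435547, 178.53359985351562), 6.179185390472412) 0.09116984192419855 1669
blocks [0.5001 0.1014 0.0373] ((500.51715087890625, 97.42420196533203), (76.50579833984375, 149.29849243164062), 7.085887908935547) 0.03721473720894815 928
bar [0.5941 0.1065 0.1286] ((594.674072265625, 107.13493347167969), (12.031715393066406, 89.99597930908203), 5.889592170715332) 0.129087511757764 133
```

View pics/c1.png

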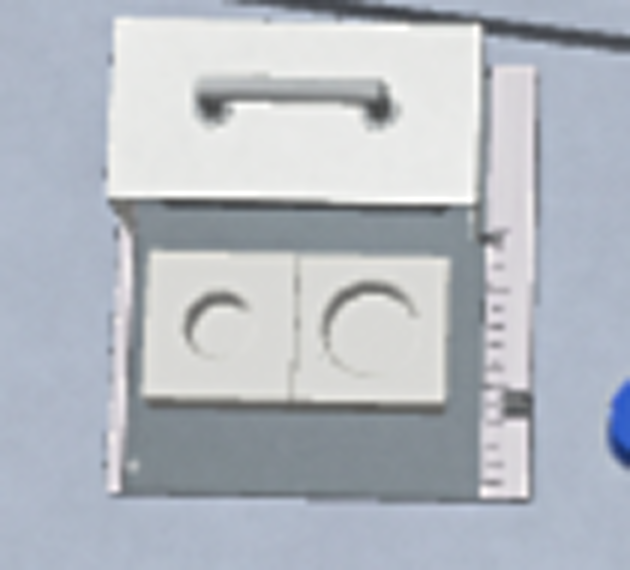

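View pics/c2.png

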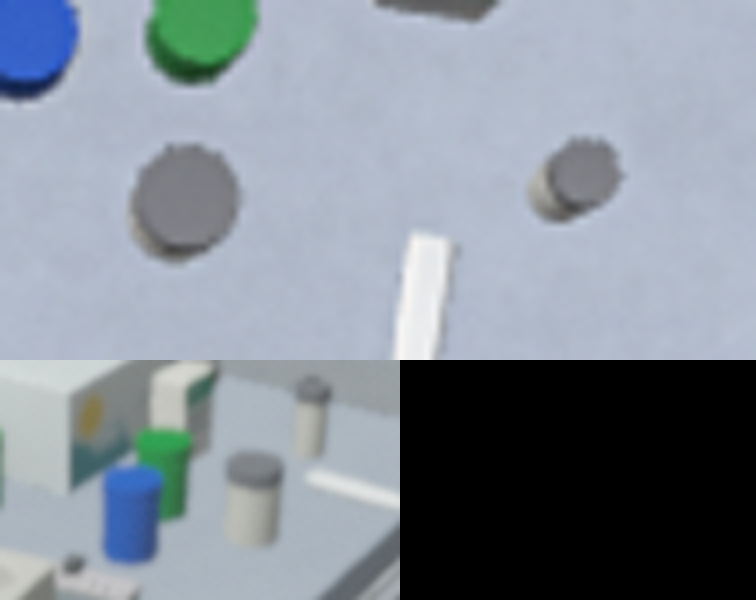

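The crop confirms both pots: white bodies with grey lids, and diameters of 42 and 28.6 mm. In crop c1 the narrow well is at (225,325), the wide well at (375,330), the clip at (517,403) and the pointer at (493,238). Next I get the reader pose from the corners, cross-checked in both views.

```bash
python3 - <<'E'
from h import *
import pickle
ims=pickle.load(open("ims0.pkl","rb")); im=ims["top"]; s=ims["scene"]
g=cv2.cvtColor(im["frame"],cv2.COLOR_RGB2GRAY)
def crop(x,y): return (165+(x+.5)/6-.5,140+(y+.5)/6-.5)
def sub(pts):
    p=np.array([crop(*q) for q in pts],np.float32).reshape(-1,1,2)
    return cv2.cornerSubPix(g,p.copy(),(3,3),(-1,-1),(3,50,.01)).reshape(-1,2),p.reshape(-1,2)
for tag,z,pts in(("block",.038,[(150,249),(449,258),(446,407),(142,403)]),("roof",.092,[(116,18),(482,24),(477,203),(109,200)]),("plate",.010,[(109,494),(533,499)])):
    a,b=sub(pts); A=np.array([ray(im,*q,z) for q in a]);B=np.array([ray(im,*q,z) for q in b])
    print(tag,"\n",A[:,:2].round(4).tolist(),"\n",B[:,:2].round(4).tolist(), np.abs(a-b).max().round(2))
    print(" edges",[np.linalg.norm(A[i]-A[i-1]).round(4) for i in range(len(A))]," yaw",[np.degrees(np.arctan2(*(A[i]-A[i-1])[[1,0]])).round(2) for i in range(len(A))])
# scene-view crop, reader
S=s["frame"][165:265,140:270]; cv2.imwrite("pics/s1.png",cv2.resize(S[...,::-1],None,fx=6,fy=6,interpolation=cv2.INTER_CUBIC))
# lids in scene view: grey mask by depth
Q=cloud(s)
for tag,c in(("wide",(.4164,-.1529)),("narrow",(.4469,-.3086))):
    u,v=px(s,[*c,.06]); d=np.hypot(Q[...,0]-c[0],Q[...,1]-c[1]); m=(d<.03)&(Q[...,2]>.056)&(Q[...,2]<.065)
    vv,uu=np.nonzero(m); print(tag,"pred",u,v,"seen",uu.mean(),vv.mean(),ray(s,uu.mean(),vv.mean(),.06),len(uu))
E
```

```text
block 
 [[0.5304, 0.1745], [0.5452, 0.0266], [0.4729, 0.0198], [0.4576, 0.1725]] 
 [[0.5304, 0.1745], [0.5453, 0.0269], [0.4707, 0.0182], [0.4531, 0.1662]] 1.87
 edges [np.float64(0.0728), np.float64(0.1486), np.float64(0.0726), np.float64(0.1534)]  yaw [np.float64(1.57), np.float64(-84.27), np.float64(-174.64), np.float64(95.75)]
roof 
 [[0.6305, 0.2008], [0.6504, 0.0258], [0.5635, 0.0132], [0.5407, 0.1907]] 
 [[0.6298, 0.2001], [0.6501, 0.024], [0.5611, 0.0145], [0.5394, 0.189]] 0.77
 edges [np.float64(0.0903), np.float64(0.1762), np.float64(0.0878), np.float64(0.1789)]  yaw [np.float64(6.42), np.float64(-83.49), np.float64(-171.78), np.float64(97.33)]
plate 
 [[0.4109, 0.1751], [0.4358, -0.027]] 
 [[0.4102, 0.1795], [0.4353, -0.0297]] 1.51
 edges [np.float64(0.2036), np.float64(0.2036)]  yaw [np.float64(97.04), np.float64(-82.96)]
wide pred 295.2738096400686 190.74553002307735 seen 293.34090909090907 190.7159090909091 [ 0.4210005  -0.14992258  0.06      ] 88
narrow pred 309.68504051045596 171.3550555267163 seen 307.94444444444446 171.13888888888889 [ 0.45218789 -0.30705134  0.06      ] 36
```

View pics/s1.png

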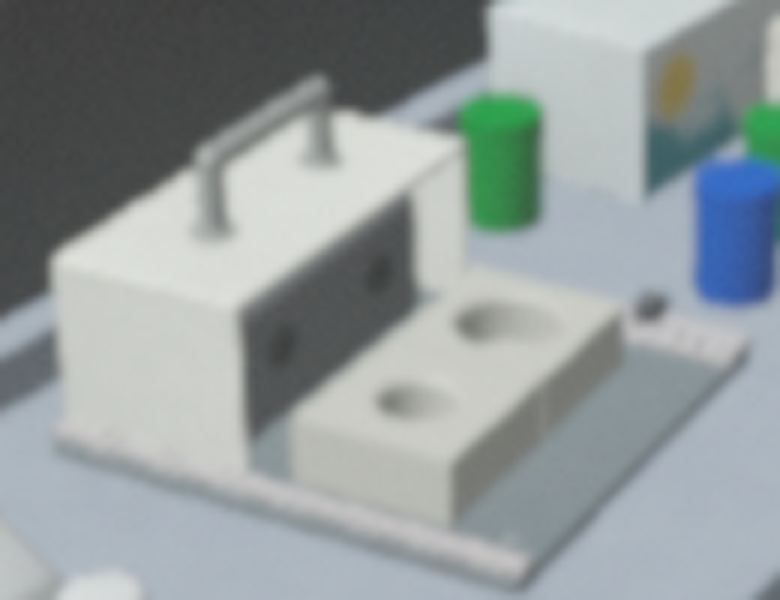

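Both views agree to about 4 mm. The crop shows the wide well at (512,322) and the narrow one at (418,402), with the clip at (650,305). I'll grip the wide pot twice, at right angles, to centre it exactly. Then I'll image it to calibrate the cameras against the arm.

```bash
cat >> h.py <<'E'
YAW=np.radians(6.4)
def Rt(close):  # tool down, fingers close along reader 'x' or 'y'
    c,s=np.cos(YAW),np.sin(YAW); x=np.array([c,s,0]); y=np.array([-s,c,0]); z=np.array([0,0,-1.])
    return np.stack([x,-y,z],1) if close=="y" else np.stack([y,x,z],1)
def pick(x,y,w):
    manip.movep([x,y,.13],Rt("x")); manip.move_straight([x,y,.025],.12)
    claw.grip(w-.006,6); claw.grip(w+.03)
    manip.move_straight([x,y,.075],.15); manip.movep([x,y,.075],Rt("y"))
    manip.move_straight([x,y,.025],.12); claw.grip(w-.008,20)
    st=status.read_state(); print("grip",st["gripper_width"],st["finger_force"],st["time_s"])
    manip.move_straight([x,y,.14],.15)
E
python3 - <<'E'
from h import *
import pickle
ims=pickle.load(open("ims0.pkl","rb")); im=ims["top"]; s=ims["scene"]
sc=lambda x,y:(140+(x+.5)/6-.5,165+(y+.5)/6-.5); tc=lambda x,y:(165+(x+.5)/6-.5,140+(y+.5)/6-.5)
print("scene block",[ray(s,*sc(*q),.038)[:2].round(4).tolist() for q in[(478,268),(625,312),(455,465),(296,417)]])
print("scene wells w,n",[ray(s,*sc(*q),.038)[:2].round(4) for q in[(511,322),(417,402)]])
print("top wells w,n",[ray(im,*tc(*q),.038)[:2].round(4) for q in[(371,330),(222,326)]])
print("clip top/scene (z .024)",ray(im,*tc(517,403),.024),ray(s,*sc(650,300),.024))
for R in("x","y"):
    for p in[(.418,-.152,.13),(.449,-.308,.13),(.505,.06,.1),(.497,.134,.1),(.59,.106,.16),(.5,.1,.106)]:
        q=kin.ik(p,Rt(R)); print(R,p,None if q is None else q.round(2))
print(status.read_state()["time_s"])
pick(.418,-.152,.042)
pickle.dump({n:cams.get_image(n) for n in("scene","top")},open("ims1.pkl","wb"))
st=status.read_state(); print(st["position"],st["time_s"],st["gripper_width"])
E
```

```text
scene block [[0.5504, 0.0275], [0.4731, 0.0247], [0.4577, 0.1674], [0.5323, 0.1742]]
scene wells w,n [array([0.5084, 0.0602]), array([0.4998, 0.1372])]
top wells w,n [array([0.5041, 0.06  ]), array([0.4964, 0.1332])]
clip top/scene (z .024) [ 0.47980882 -0.01579589  0.024     ] [ 0.48460347 -0.01305637  0.024     ]
x (0.418, -0.152, 0.13) [-0.43  0.1   1.85 -0.    1.19 -0.54]
x (0.449, -0.308, 0.13) [-0.67  0.32  1.58 -0.    1.24 -0.78]
x (0.505, 0.06, 0.1) [ 0.05  0.28  1.72 -0.    1.15 -0.07]
x (0.497, 0.134, 0.1) [ 0.19  0.29  1.7  -0.    1.15  0.08]
x (0.59, 0.106, 0.16) [ 0.12  0.42  1.38 -0.    1.34  0.  ]
x (0.5, 0.1, 0.106) [ 0.13  0.27  1.71 -0.    1.16  0.01]
y (0.418, -0.152, 0.13) [-0.43  0.1   1.85 -0.    1.19  1.03]
y (0.449, -0.308, 0.13) [-0.67  0.32  1.58 -0.    1.24  0.79]
y (0.505, 0.06, 0.1) [ 0.05  0.28  1.72 -0.    1.15  1.51]
y (0.497, 0.134, 0.1) [ 0.19  0.29  1.7  -0.    1.15  1.65]
y (0.59, 0.106, 0.16) [ 0.12  0.42  1.38 -0.    1.34  1.58]
y (0.5, 0.1, 0.106) [ 0.13  0.27  1.71 -0.    1.16  1.58]
0.1
grip 0.033786010959254625 0.0 7.4833
[ 0.41755639 -0.15179485  0.13904127] 8.5 0.03372395931346589
```

The grip closed past 42 mm with no force on the pads, so the pot was missed. I'll look at the scene.

```bash
python3 - <<'E'
from h import *
import pickle
ims=pickle.load(open("ims1.pkl","rb"))
a=ims["top"]["frame"][170:280,250:390]; b=ims["scene"]["frame"][130:240,230:370]
cv2.imwrite("pics/l1.png",np.hstack([cv2.resize(k[...,::-1],(400,314),interpolation=cv2.INTER_CUBIC) for k in(a,b)]))
E
```

```text
(no output)
```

View pics/l1.png

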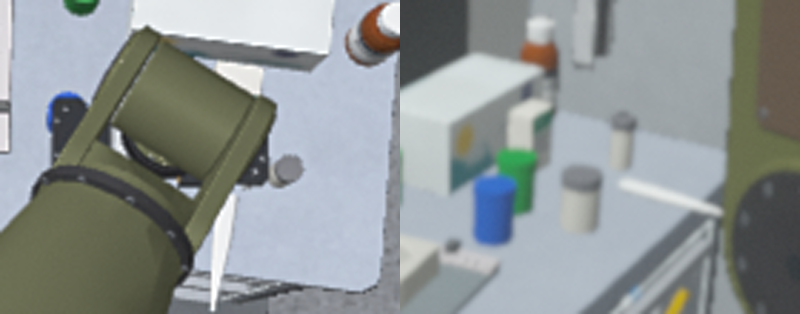

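The left half (top view) shows the gripper at about crop (190,140), but the scene half shows the wide pot still standing at (580,200) and no gripper near it. I'll compare this with where the TCP should project.

```bash
python3 - <<'E'
from h import *
import pickle
o=pickle.load(open("ims0.pkl","rb"));ims=pickle.load(open("ims1.pkl","rb"))
st=status.read_state(); X=st["position"]; print(X,st["joints"].round(3),st["orientation"].round(3).tolist())
for n in ims:
    print(n,np.abs(ims[n]["R"]-o[n]["R"]).max(),np.abs(ims[n]["t"]-o[n]["t"]).max(),"TCP px",px(ims[n],X),"z+.15",px(ims[n],X+[0,0,.15]),"base",px(ims[n],[0,0,.1]))
s=ims["scene"]; Q=cloud(s); u,v=px(s,[.4164,-.1529,.06]); print("pred wide",u,v); 
P=cloud(ims["top"])
cv2.imwrite("pics/s2.png",cv2.resize(cams.get_image("scene")["frame"][...,::-1],None,fx=1.5,fy=1.5))
E
```

```text
[ 0.41755639 -0.15179485  0.13904127] [-0.431  0.092  1.839 -0.     1.212  1.028] [[0.994, 0.112, -0.002], [0.112, -0.994, 0.001], [-0.002, -0.001, -1.0]]
scene 0.0 0.0 TCP px [296.43037585 164.75335889] z+.15 [299.92867975 111.22535913] base [441.31614166 247.12371131]
top 0.0 0.0 TCP px [297.91439766 227.90528146] z+.15 [304.40632819 219.14080982] base [220.93542928 379.93468581]
pred wide 295.2738096400686 190.74553002307735
```

View pics/s2.png

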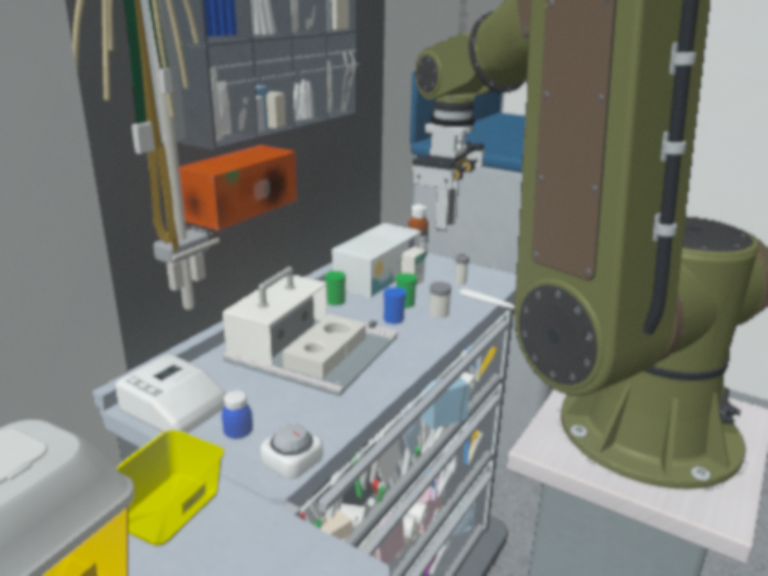

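The fingertips appear at (447,228) in this picture. The reported TCP projects to (445,247), so the real tips look about 35 mm higher than reported, and they passed over the pot. I'll check that with the depth data.

```bash
python3 - <<'E'
from h import *
import pickle
ims=pickle.load(open("ims1.pkl","rb"))
for n in ims:
    P=cloud(ims[n]); 
    m=(np.abs(P[...,0]-.42)<.12)&(np.abs(P[...,1]+.15)<.12)&(P[...,2]>.08)&(P[...,2]<.4)
    q=P[m]; vv,uu=np.nonzero(m)
    if n=="scene":
        k=np.argsort(q[:,2])[:12]; print(n,np.c_[uu[k],vv[k],q[k].round(3)])
        h=np.arange(.1,.36,.02)
        for z in h:
            g=q[np.abs(q[:,2]-z)<.01]; 
            if len(g): print(round(z,2),len(g),g.min(0).round(3),g.max(0).round(3))
o=pickle.load(open("ims0.pkl","rb"))["scene"]; P=cloud(o)
print("table z", [np.nanmedian(P[int(v)-2:int(v)+3,int(u)-2:int(u)+3,2]).round(4) for u,v in (px(o,[.4,-.05,0]),px(o,[.5,-.25,0]))])
E
```

```text
scene [[ 2.91e+02  1.53e+02  4.28e-01 -1.35e-01  1.76e-01]
 [ 2.97e+02  1.54e+02  4.09e-01 -1.33e-01  1.78e-01]
 [ 2.93e+02  1.53e+02  4.20e-01 -1.32e-01  1.79e-01]
 [ 2.98e+02  1.49e+02  4.24e-01 -1.69e-01  1.79e-01]
 [ 2.99e+02  1.49e+02  4.22e-01 -1.70e-01  1.79e-01]
 [ 3.01e+02  1.49e+02  4.17e-01 -1.73e-01  1.79e-01]
 [ 2.92e+02  1.53e+02  4.21e-01 -1.28e-01  1.80e-01]
 [ 2.94e+02  1.53e+02  4.16e-01 -1.30e-01  1.80e-01]
 [ 2.96e+02  1.53e+02  4.11e-01 -1.32e-01  1.80e-01]
 [ 3.02e+02  1.49e+02  4.13e-01 -1.70e-01  1.81e-01]
 [ 2.95e+02  1.53e+02  4.13e-01 -1.30e-01  1.81e-01]
 [ 3.00e+02  1.49e+02  4.17e-01 -1.66e-01  1.81e-01]]
0.18 46 [ 0.406 -0.175  0.176] [ 0.428 -0.121  0.19 ]
0.2 98 [ 0.404 -0.183  0.19 ] [ 0.425 -0.116  0.21 ]
0.22 99 [ 0.405 -0.178  0.21 ] [ 0.425 -0.117  0.23 ]
0.24 106 [ 0.405 -0.183  0.23 ] [ 0.426 -0.117  0.25 ]
0.26 45 [ 0.405 -0.179  0.25 ] [ 0.423 -0.116  0.262]
0.28 222 [ 0.375 -0.237  0.275] [ 0.442 -0.064  0.29 ]
0.3 368 [ 0.375 -0.239  0.29 ] [ 0.443 -0.058  0.31 ]
0.32 423 [ 0.376 -0.24   0.31 ] [ 0.444 -0.058  0.33 ]
0.34 165 [ 0.394 -0.164  0.33 ] [ 0.435 -0.107  0.35 ]
table z [np.float64(-0.0013), np.float64(-0.0014)]
```

Depth puts the fingertips at z ≈ 0.177 against a reported 0.139. The gripper body at 0.275 gives the same answer, while xy agrees. So the arm's z readout is about 38 mm low. I'll calibrate it by touching bare table gently.

```bash
python3 - <<'E'
from h import *
claw.grip(.0,5)
manip.movep([.465,-.232,.06],Rt("y"))
f=manip.move_straight([.465,-.232,-.06],.04,threshold=4)
st=status.read_state(); print(f,st["position"],st["ft_force"],st["time_s"])
manip.move_straight([.465,-.232,.06],.2)
E
```

```text
True [ 0.4649877  -0.2320047  -0.03755085] [-0.8461455   0.29474342  7.31260049] 11.9167
```

The touch gives a z offset of −37 mm, so I retry the pick with it.

```bash
cat >> h.py <<'E'
ZO=-.037
_mp,_ms=manip.movep,manip.move_straight
def movep(p,R): return _mp([p[0],p[1],p[2]+ZO],R)      # true heights
def line(p,*a,**k): return _ms([p[0],p[1],p[2]+ZO],*a,**k)
def pos(): return status.read_state()["position"]-[0,0,ZO]
def pick(x,y,w):
    claw.grip(.09,6); movep([x,y,.13],Rt("x"))
    if line([x,y,.025],.15,threshold=12): print("touched",pos()); return
    claw.grip(w-.006,6); claw.grip(w+.03)
    line([x,y,.075],.2); movep([x,y,.075],Rt("y"))
    if line([x,y,.025],.15,threshold=12): print("touched",pos()); return
    claw.grip(w-.008,20)
    st=status.read_state(); print("grip",st["gripper_width"],st["finger_force"],st["time_s"])
    line([x,y,.14],.15)
E
python3 - <<'E'
from h import *
import pickle
pick(.418,-.152,.042)
ims={n:cams.get_image(n) for n in("scene","top")}
pickle.dump(ims,open("ims2.pkl","wb"))
X=pos(); st=status.read_state(); print(X,st["time_s"],st["gripper_width"],st["finger_force"])
s=ims["scene"]; Q=cloud(s)
m=(np.hypot(Q[...,0]-X[0],Q[...,1]-X[1])<.035)&(Q[...,2]>.1)&(Q[...,2]<.22); q=Q[m]
for z in np.arange(.1,.2,.01):
    g=q[np.abs(q[:,2]-z)<.005]
    if len(g): print(round(z,3),len(g),g.min(0).round(3),g.max(0).round(3))
u,v=px(s,[*X[:2],.145]); u,v=int(u),int(v)
cv2.imwrite("pics/l2.png",cv2.resize(s["frame"][v-45:v+45,u-50:u+50,::-1],None,fx=5,fy=5,interpolation=cv2.INTER_CUBIC)); print(u-50,v-45)
E
```

```text
grip 0.0410227185100459 19.98967128634831 20.45
[ 0.41750838 -0.15176605  0.13904249] 21.4667 0.04115166039994381 19.98135000016191
0.11 1 [ 0.405 -0.151  0.115] [ 0.405 -0.151  0.115]
0.12 43 [ 0.401 -0.156  0.116] [ 0.441 -0.129  0.125]
0.13 45 [ 0.4   -0.156  0.125] [ 0.433 -0.128  0.135]
0.14 39 [ 0.4   -0.155  0.135] [ 0.433 -0.125  0.145]
0.15 40 [ 0.399 -0.182  0.145] [ 0.424 -0.118  0.155]
0.16 42 [ 0.401 -0.151  0.155] [ 0.424 -0.117  0.165]
0.17 62 [ 0.399 -0.183  0.165] [ 0.438 -0.117  0.175]
0.18 63 [ 0.403 -0.184  0.175] [ 0.433 -0.117  0.184]
0.19 49 [ 0.405 -0.184  0.185] [ 0.427 -0.118  0.194]
246 117
```

View pics/l2.png

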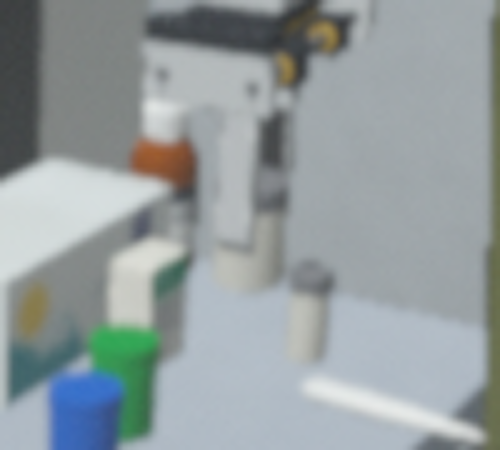

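The wide pot is held straight, with its underside at about (248,290) in the crop and z ≈ 0.115. Its silhouette centre is within half a pixel of the TCP projection. Now I insert it with a guarded descent and a small search if it catches on the rim.

```bash
cat >> h.py <<'E'
def place(x,y,w):
    ex=Rt("y")[:,0]; ey=-Rt("y")[:,1]
    movep([x,y,.15],Rt("y")); line([x,y,.072],.2)
    for a,b in[(0,0),(.002,0),(-.002,0),(0,.002),(0,-.002),(.002,.002),(.002,-.002),(-.002,.002),(-.002,-.002),(.004,0),(-.004,0)]:
        q=np.array([x,y,0])+a*ex+b*ey
        line([q[0],q[1],.068],.1)
        hit=line([q[0],q[1],.0395],.06,threshold=8); p=pos(); st=status.read_state()
        print((a,b),hit,p.round(4),st["ft_force"].round(1),st["time_s"])
        if p[2]<.046: return p
        if st["time_s"]>60: break
E
python3 - <<'E'
from h import *
p=place(.507,.060,.042)
E
```

```text
(0, 0) True [0.5068 0.0596 0.0402] [-0.1 -1.5  1.9] 23.6417
```

It went in on the first try, and z 0.040 means it is seated. I release it and do the narrow pot.

```bash
python3 - <<'E'
from h import *
p=pos(); claw.grip(.062); line([p[0],p[1],.15],.2)
pick(.449,-.308,.028)
st=status.read_state(); print(st["gripper_width"],st["finger_force"],st["time_s"])
if st["finger_force"]>5: place(.4984,.1342,.028)
E
```

```text
grip 0.0269245846777896 19.963636972970562 32.8167
0.02752270553609296 19.95383704539563 33.7333
(0, 0) True [0.4982 0.1337 0.0401] [-0.6 -1.6  2.3] 36.625
```

Both pots are seated. I release, back off, and check the pots plus the clearance around the bar.

```bash
python3 - <<'E'
from h import *
import pickle
p=pos(); claw.grip(.048); line([p[0],p[1],.15],.2); movep([.40,-.02,.24],Rt("x"))
ims={n:cams.get_image(n) for n in("scene","top")}; pickle.dump(ims,open("ims3.pkl","wb"))
o=pickle.load(open("ims0.pkl","rb"))
for n in ims:
    P=cloud(ims[n])
    for t,c in(("wide",(.5068,.0596)),("narrow",(.4982,.1337))):
        m=np.hypot(P[...,0]-c[0],P[...,1]-c[1])<.010; q=P[m]; q=q[q[:,2]>.05]
        print(n,t,"lid z",np.median(q[:,2]) if len(q) else None)
    P=cloud(o[n]); m=(P[...,0]>.62)&(P[...,0]<1)&(P[...,1]>.03)&(P[...,1]<.18)&(P[...,2]>.14)&(P[...,2]<.6); q=P[m]
    print(n,"behind, min x:",[(round(z,2),g[:,0].min().round(3)) for z in np.arange(.15,.6,.05) for g in[q[np.abs(q[:,2]-z)<.025]] if len(g)])
a=ims["top"]["frame"][140:235,165:270]; b=ims["scene"]["frame"][165:265,140:270]
cv2.imwrite("pics/v3.png",np.hstack([cv2.resize(k[...,::-1],(400,330),interpolation=cv2.INTER_CUBIC) for k in(a,b)]))
print(status.read_state()["time_s"])
E
```

```text
scene wide lid z 0.07708277795790253
scene narrow lid z 0.07419708009489007
scene behind, min x: [(np.float64(0.15), np.float64(0.744)), (np.float64(0.2), np.float64(0.741)), (np.float64(0.25), np.float64(0.741)), (np.float64(0.3), np.float64(0.741)), (np.float64(0.35), np.float64(0.74)), (np.float64(0.4), np.float64(0.729)), (np.float64(0.45), np.float64(0.729)), (np.float64(0.5), np.float64(0.74)), (np.float64(0.55), np.float64(0.739))]
top wide lid z None
top narrow lid z 0.07405174843223868
top behind, min x: [(np.float64(0.15), np.float64(0.741)), (np.float64(0.2), np.float64(0.739)), (np.float64(0.25), np.float64(0.739)), (np.float64(0.3), np.float64(0.736)), (np.float64(0.35), np.float64(0.738)), (np.float64(0.4), np.float64(0.725)), (np.float64(0.45), np.float64(0.725)), (np.float64(0.5), np.float64(0.737)), (np.float64(0.55), np.float64(0.738))]
39.625
```

View pics/v3.png

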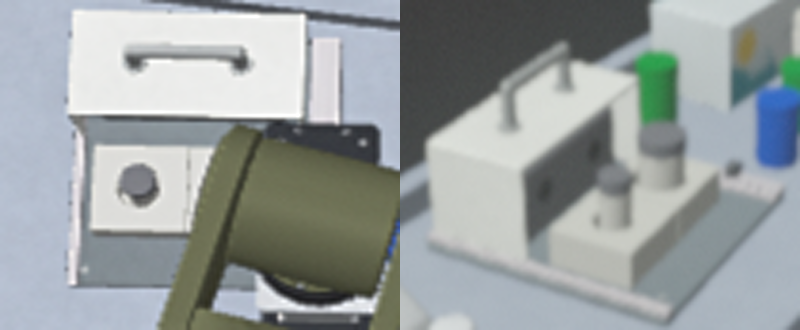

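The crop shows both pots upright in their wells (narrow at (138,185), wide at (660,155)), with lids at z ≈ 0.075, which is the seated height. Next I grip the bar and pull it to the computed travel of about 85 mm.

```bash
python3 - <<'E'
from h import *
import pickle
ex=Rt("y")[:,0]; B=np.array([.5978,.1073,0])
claw.grip(.07,10); movep([B[0],B[1],.17],Rt("x"))
hit=line([B[0],B[1],.107],.1,threshold=10); print("hit",hit,pos())
if not hit:
    claw.grip(.004,15); claw.grip(.004,45); st=status.read_state(); print(st["gripper_width"],st["finger_force"],st["ft_force"],pos(),st["time_s"])
    if st["finger_force"]>20:
        q=B-.085*ex; line([q[0],q[1],.107],.06)
        st=status.read_state(); p=pos(); print("pulled",p,"ex",p@ex,st["ft_force"],st["time_s"],st["gripper_width"])
        ims={n:cams.get_image(n) for n in("scene","top")}; pickle.dump(ims,open("ims4.pkl","wb"))
        a=ims["top"]["frame"][165:225,220:270]; b=ims["scene"]["frame"][190:240,220:280]
        cv2.imwrite("pics/v4.png",np.hstack([cv2.resize(k[...,::-1],(395,474),interpolation=cv2.INTER_CUBIC) for k in(a,b)]))
E
```

```text
hit False [0.59814539 0.10725941 0.10773252]
0.010902563249148544 44.99933838844299 [ 1.95609201  0.41703475 -1.10439232] [0.59786047 0.10730995 0.10700395] 43.075
pulled [0.51306616 0.09798216 0.10702578] ex 0.52079065730594 [ 6.17932167  2.28623038 -4.98247981] 44.6417 0.010822384946740314
```

View pics/v4.png

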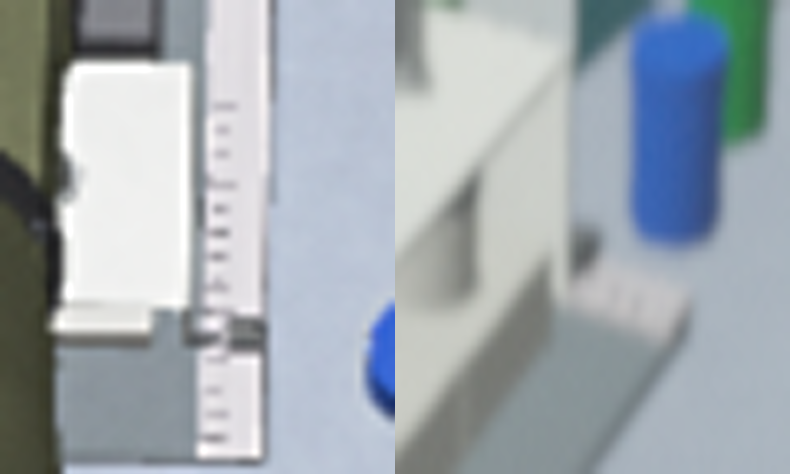

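In the top view (left), the pointer is at about (205,328) and the clip at (243,333), so nearly level, maybe 2 mm short. I'll measure it from intensity profiles.

```bash
python3 - <<'E'
from h import *
import pickle
im=pickle.load(open("ims4.pkl","rb"))["top"]; g=cv2.cvtColor(im["frame"],cv2.COLOR_RGB2GRAY)
print("cols 242..255, rows 201..213\n",g[201:214,242:256])
E
```

```text
cols 242..255, rows 201..213
 [[245 233 156 158 184 181 185 218 224 226 224 156 188 198]
 [248 225 153 168 223 226 220 224 225 226 225 170 190 196]
 [247 216 151 165 216 224 220 223 228 229 228 171 191 195]
 [183 127 131 143 154 184 180 183 223 229 225 171 192 195]
 [147 110 138 189 228 230 192 134 128 132 128 144 193 198]
 [147 115 137 185 224 226 177 129 121 120  96 106 189 198]
 [147 110  97 116 123 138 179 134 122 123 119 110 191 198]
 [146 110  90 103 127 161 163 106  92  93  94 115 192 199]
 [146 145 147 191 224 226 187 152 146 146 145 118 191 197]
 [146 145 151 210 199 192 188 225 232 233 232 137 188 198]
 [147 145 149 214 225 223 220 226 227 229 231 136 187 199]
 [148 144 150 217 226 224 222 224 224 226 229 135 186 197]
 [146 145 151 218 223 220 220 223 224 226 229 133 183 196]]
```

The pointer fills rows 207–208 (centre 207.5). The clip top's centre is at about 206.9 once corrected to the pointer's height. That puts the pointer roughly 1.5 mm too far, well inside the ±6 mm clip. I'll ease back 1 mm, confirm it's steady and hand in.

```bash
python3 - <<'E'
from h import *
ex=Rt("y")[:,0]; q=np.array([.5978,.1073,0])-.084*ex
line([q[0],q[1],.107],.02); manip.hold(.5); a=pos(); manip.hold(.7); b=pos(); st=status.read_state()
im=cams.get_image("top"); g=cv2.cvtColor(im["frame"],cv2.COLOR_RGB2GRAY); print(g[203:211,243:253])
print(a@ex,b@ex,st["finger_force"],st["gripper_width"],st["ft_force"],st["time_s"])
if abs(a@ex-b@ex)<.0005 and st["finger_force"]>30: print(ticket.sign_off())
E
```

```text
[[153 139 166 218 224 219 223 228 229 228]
 [121 132 145 154 184 182 182 223 229 225]
 [112 139 189 228 231 192 134 130 132 129]
 [113 135 185 224 225 178 129 122 119  96]
 [111  98 101 109 117 177 134 121 123 118]
 [139 116 117 138 146 159 107  92  94  95]
 [146 147 192 225 226 189 151 146 147 145]
 [145 150 210 198 192 188 226 231 234 233]]
0.5218868791188048 0.5218878197865955 44.99822437763214 0.01084486448587625 [ 7.23914655  2.71082554 -4.43803074] 46.1917
the job is handed in; nothing more can be done
None
```

I handed in the job at about 46 s: both pots are seated in their matching wells, and the gripper still holds the shield bar with the pointer about 1 mm or less from the clip's middle by my measurement (clip half-width 6 mm).

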